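# Unpin and open the sliding-lid sample box

### The arm

A 6-joint arm with a two-finger parallel gripper is mounted at the origin on the work surface; the furniture and walls round the work are solid. World frame = base frame: x ahead of the robot, y to its left, z up, the work surface at z = 0. Lengths are in mm, angles in rad, forces in N, time in s.
With the tool pointing down it reaches from about 300 to 775 mm from the base axis. Payload 14.6 kg.
Tool frame: the origin (TCP) lies on the centre line of the jaws, within the pads' length; the fingertips stand manip.tcp_to_tips ahead of it and the grasp point (between the pads) lies 5 mm behind it (manip.tcp_to_tips is the distance from the TCP to the fingertips, in mm); z points along the fingers, y is the direction in which the jaws open and shut (so a half turn about z gives the same grasp; the last joint's range is limited). The gripper opens to 94 mm and grips with 3 to 60 N. Pads are 16 mm wide; open, the fingers measure 119 mm over their backs; the gripper's body (75 mm by 177 mm) begins 78 mm behind the grasp point.
Start: joints at [1.079, 0.3, 1.521, -0, 1.321, -0.067], TCP at [226.672, 501.108, 219.446] pointing down, gripper open.
Joint ranges: [-3.03, 3.03], [-0.79, 2.21], [0.23, 2.52], [-1.04, 4.18], [0, 3.07], [-2.55, 2.55]. Speed limits (rad/s): [2.22, 2.22, 2.57, 3.14, 3.14, 3.14].

### API

Orientations are given as [roll, pitch, yaw] about the fixed x, y, z axes, in that order (R = Rz(yaw) Ry(pitch) Rx(roll)).
In Python, from cell import manip, optics, workorder gives the robot as it stands. The module is installed in compiled form; this text tells all that it offers.
- The arm moves only by the tool jog_arm, never from a script. Its argument "deltas" is text: rows parted by semicolons, each of 5 numbers parted by spaces: the shift along the tool's x, y, z in mm, then the turn about the tool's z in rad, then the finger opening in mm, from 0 to 94. In form: tx ty tz twist grip; .... A call has exactly 10 rows; each row is the pose to reach, as a shift and turn from the pose commanded when the call began, along the tool's axes at that moment; what a row does not reach only later rows make up. A row lasts 1/8 s, in which the tool goes at most 62.5 mm and 10.7 degrees, less where a joint would pass 70% of its speed; a pose out of reach is approached as far as the arm can. A call with a gripper value outside its range is refused whole. The fingers move at their own pace and stop on an object; "squeeze" is the grip in N (left out, the last holds). Time passes only in rows, so rows that repeat a pose let the fingers close, or fill a call up. It gives the time, the measured TCP pose, the force and the opening at its end, in the units of the state.
- manip.read_state(): the state, without advancing time (a new reading comes with each control period).
- optics.camera(name): name is "scene" or "top"; returns (picture, depth): 384x512x3 uint8, red, green, blue; 384x512 float32, mm along the optical axis (not along the pixel's ray), 0 where there is no reading.
- optics.get_calibration(name): a dict with "intrinsics" (3x3 intrinsics, pixels), "dist_coeffs" ([k1, k2, p1, p2, k3] as OpenCV has them; the pictures are not rectified), "R" (3x3) and "t" (3): a world point X has camera coordinates R X + t. Camera axes: x right, y down, z forward; pixel columns grow to the right and rows downward; lengths in mm; the calibration is good to about 2 mm. A picture is of the moment at which its call begins. get_calibration takes no time and is no camera call.
- workorder.sign_off(): hands the job in, once; it reports no verdict.
The state is a dict: "clock": time; "joints": joint angles; "qd": joint speeds; "effort": joint torques, N m; "eef_pos": TCP position; "eef_rot": TCP orientation; "wrist_force": force on the tool from outside, world axes, zero at the start; "moment": the same for the moment, N m; "finger_gap": finger opening in mm.
Only numpy, scipy, OpenCV 4.12 (cv2) and the standard library are available. Lean on these libraries where they do the work, as an engineer would, in place of code of your own. Each camera call takes 0.05 s, during which the arm holds its last target.

### The job

The wooden sample box is locked by a red-handled steel pin through its green sliding lid. First draw the pin straight up out of its bore, leaving the lid shut, and park it upright in a free notch on the side of the box, hanging by its collar; then lift the lid over the stop lip at the front, slide it forward out of its grooves and lay it flat, handle up and roughly centred, on the wooden cutting board. Do not disturb the bottle, the white bin or the loose mushroom.

Things in the scene. Friction and masses are not known exactly. Their poses are not given: they have to be found in the camera images.
- sample_box: Fixed open wooden box, 170 (x) x 124 (y) x 81 mm high, mushrooms inside. Origin: centre of its underside; z up; its front, -x, roughly faces the robot. The lid lies on a ledge 65 mm up; side guides (57 to 62 mm from the middle, up to 76 mm) run the full length and leave the lid 2 mm play each side. Rear wall at x = 75 mm, just behind the lid.
- stop_lip (a point): Top of the steel stop lip along the box's front edge, at [-82, 0, 68] mm in the box's frame. The lip is 3 mm high above the ledge, x = -85 to -79.5 mm, 2 mm ahead of the shut lid: the lid (all of it or only its front end) must rise more than 3 mm to pass forward over it.
- groove_front (a point): Front end of the side grooves, at [5, 0, 76.5] mm in the box's frame. Lips reach over the lid's edges (|y| 45 to 62 mm) from here back to x = 85 mm; their underside is 76.5 mm up, so the 6 mm lid can rise 5.5 mm under them; their top is 81 mm up. The lid must move 70 mm forward to come out from under them.
- bore_mouth (a point): Mouth of the vertical bore (12 mm wide, 45 mm deep) in the box's front block, at [-62, 0, 65] mm in the box's frame: the pin starts in it.
- notch_left (a point): Parking notch on the box's +y side, at [15, 81, 70] mm in the box's frame, axes as the box's. Horizontal steel plate, 5 mm thick, 44 mm along x, top 70 mm up, from y = 62 to 98 mm, with a slot 14 mm wide along y, open outwards at y = 98 mm, closed at y = 72 mm. The parked collar rests on the plate here. The pin may come in from the open end or from above.
- notch_right (a point): The same notch mirrored on the -y side, at [15, -81, 70] mm in the box's frame, open towards -y. The bottle stands close in front of one of the two notches; the other is free.
- pin_grip (a point): Half-way up the round red handle (18 mm wide, 41 mm long) of the loose steel locking pin, 0.06 to 0.11 kg; z along the pin, up. The collar (26 mm wide, 5 mm thick) has its underside 28 mm below this point (handle runs from 23 mm below to 18 mm above it); the shank below it is 10 mm wide, 41 mm long, tip tapered. At first the collar rests on the lid, the shank goes through it 35 mm into the bore.
- pin_collar (a point): Centre of the underside of the pin's collar.
- lid_handle (a point): Centre of the black handle block in the middle of the lid: 16 (x) x 36 (y) x 34 mm high; this point is 17 mm above the lid's upper face, 23 mm above its underside. Lid: green plate 150 (x) x 110 (y) x 6 mm, 0.12 to 0.21 kg, with a 13 mm hole for the pin 60 mm ahead (-x) of the handle. Shut, its axes are the box's and this point is 2 mm ahead of the box's centre, 88 mm up.
- lid: The same lid; origin: centre of its underside.
- pin: The same pin; origin: centre of the underside of its collar.
- board_top (a point): Centre of the upper face of the fixed wooden cutting board, 125 (x) x 210 (y) x 18 mm; axes along its sides, z up. It lies on the left or on the right of the box.
- bottle: Loose drink bottle with brown cap, 65 mm wide, 212 mm tall, standing; origin: centre of its underside.
- white_bin: Loose empty white bin, 182 (x) x 242 (y) x 135 mm high; origin: centre of its underside. It stands on the side where the board is not.
- loose_mushroom: Loose brown mushroom, 55 x 50 x 28 mm, lying on the bench outside the free notch; origin: centre of its underside.
Mind the look-alikes: they are no part of the job. Leave any yellow look-alike of the part that bears board_top alone.

How it is judged (in metres and radians):
On the way, in this order (a step that is already met when the one before it is completed fails the run):
1. the pin is drawn up clear of the bore and the lid, with the lid still shut (z of pin_collar in the frame of bore_mouth above 0.049 m and distance of lid_handle from where it was at the start of the episode below 0.012 m).
2. the pin is parked in a side notch and let go, with the lid still shut (((x of pin_collar in the frame of notch_left between -0.007 and 0.007 m and y of pin_collar in the frame of notch_left between -0.013 and 0.013 m and z of pin_collar in the frame of notch_left between -0.003 and 0.004 m and angle between pin_collar's own z axis and vertical below 0.12 rad) or (x of pin_collar in the frame of notch_right between -0.007 and 0.007 m and y of pin_collar in the frame of notch_right between -0.013 and 0.013 m and z of pin_collar in the frame of notch_right between -0.003 and 0.004 m and angle between pin_collar's own z axis and vertical below 0.12 rad)) and distance of lid_handle from where it was at the start of the episode below 0.012 m and contact force between the fingers and pin below 0.1 N), for 0.2 s.
3. the lid has been slid forward out of its grooves (at least 60 mm forward at less than 25 mm above its seat) (x of lid in the frame of sample_box below -0.062 m and y of lid in the frame of sample_box between -0.02 and 0.02 m and z of lid in the frame of sample_box below 0.09 m).
At the end, for the whole second after the job is handed in: The pin hangs upright (0.12 rad) by its collar in a side notch: within 7 mm along the box, 13 mm along the slot, -3 to +4 mm in height of the notch point. The lid lies flat (0.06 rad), handle up, its underside on the board's top (-3 to +4 mm), its centre within 45 mm of the board's. Both at rest (((x of pin_collar in the frame of notch_left between -0.007 and 0.007 m and y of pin_collar in the frame of notch_left between -0.013 and 0.013 m and z of pin_collar in the frame of notch_left between -0.003 and 0.004 m and angle between pin_collar's own z axis and vertical below 0.12 rad) or (x of pin_collar in the frame of notch_right between -0.007 and 0.007 m and y of pin_collar in the frame of notch_right between -0.013 and 0.013 m and z of pin_collar in the frame of notch_right between -0.003 and 0.004 m and angle between pin_collar's own z axis and vertical below 0.12 rad)) and horizontal distance between lid and board_top below 0.045 m and z of lid in the frame of board_top between -0.003 and 0.004 m and angle between lid's own z axis and vertical below 0.06 rad and linear speed of each of lid, pin below 0.02 m/s); the robot touches nothing.
It fails at once if the bottle is moved more than 20 mm (distance of bottle from where it was at the start of the episode above 0.02 m).
It fails at once if the white bin is moved more than 20 mm (distance of white_bin from where it was at the start of the episode above 0.02 m).
It fails at once if the loose mushroom is moved more than 20 mm (distance of loose_mushroom from where it was at the start of the episode above 0.02 m).
It also fails if it takes over 62 s, if anything falls off the work surface, if the arm or the gripper's body presses on something with over 40 N, if the wrist force passes 120 N, or if a joint passes its speed limit or range.

## Working session

There is one attempt and no reset: what is moved stays moved. The work goes in short steps, Python scripts to look and compute and a tool call to move; the robot and the scene stay as the last step left them, time stands still between calls to the robot, and variables do not carry over. Pictures are saved under pics/ and viewed, and the job is handed in when it is done.

Besides the shell and the picture viewer there is one more tool, called after ">>>" as name(argument=value, ...) on one line, values as JSON. jog_arm: Moves the arm, as the interface text tells. Its arguments: {"type":"object","properties":{"deltas":{"type":"string"},"squeeze":{"type":"number"}},"required":["deltas"]}

```bash
mkdir -p pics; ls
cat > h.py <<'E'
import numpy as np, cv2
from cell import manip, optics, workorder
def ray(cal,uv):
    K=np.array(cal["intrinsics"],float);d=np.array(cal["dist_coeffs"],float);R=np.array(cal["R"]);t=np.array(cal["t"])
    p=cv2.undistortPoints(np.array(uv,float).reshape(-1,1,2),K,d).reshape(-1,2)
    D=np.c_[p,np.ones(len(p))]@R
    return -R.T@t, D
def onplane(cal,uv,z):
    o,D=ray(cal,uv); s=(z-o[2])/D[:,2]; return o+s[:,None]*D
def tri(ca,ua,cb,ub):
    o1,d1=ray(ca,[ua]);o2,d2=ray(cb,[ub]);d1=d1[0];d2=d2[0]
    s=np.linalg.lstsq(np.c_[d1,-d2],o2-o1,rcond=None)[0]
    a=o1+s[0]*d1;b=o2+s[1]*d2
    return (a+b)/2,np.linalg.norm(a-b)
def proj(cal,X):
    R=np.array(cal["R"]);return cv2.projectPoints(np.array(X,float).reshape(-1,1,3),cv2.Rodrigues(R)[0],np.array(cal["t"],float),np.array(cal["intrinsics"],float),np.array(cal["dist_coeffs"],float))[0].reshape(-1,2)
def cloud(cal,depth):
    h,w=depth.shape;vv,uu=np.mgrid[:h,:w]
    K=np.array(cal["intrinsics"],float);d=np.array(cal["dist_coeffs"],float);R=np.array(cal["R"]);t=np.array(cal["t"])
    p=cv2.undistortPoints(np.c_[uu.ravel(),vv.ravel()].astype(float).reshape(-1,1,2),K,d).reshape(-1,2)
    P=np.c_[p,np.ones(len(p))]*depth.reshape(-1,1)
    return ((P-t)@R).reshape(h,w,3)
E
python3 - <<'E'
from h import *
print(manip.read_state(), manip.tcp_to_tips)
for n in("scene","top"):
    p,d=optics.camera(n);cv2.imwrite(f"pics/{n}0.png",p[:,:,::-1]);np.save(f"pics/{n}0.npy",d)
    c=optics.get_calibration(n);print(n,c)
E
```

```text
pics
{'clock': 0.0, 'joints': array([ 1.07940966e+00,  3.00473200e-01,  1.52156298e+00,  1.29070698e-05,
        1.32068113e+00, -6.66200631e-02]), 'qd': array([-9.52725269e-05, -2.31142476e-04,  2.84037197e-03, -9.15702205e-04,
        1.99058000e-03,  2.00263697e-04]), 'effort': array([-3.44643711e-03, -5.31796467e+01, -3.52734804e+01,  7.07520708e-02,
        2.43296177e-02, -1.45466074e-04]), 'eef_pos': array([226.55834179, 500.91250936, 218.89282265]), 'eef_rot': array([-3.14047133e+00, -8.73433061e-05,  2.71682280e+00]), 'wrist_force': array([ 0.50902258,  0.32051447, -0.01956828]), 'moment': array([-0.01496003, -0.03510795, -0.02947074]), 'finger_gap': 94.38734918294637} 14.0
scene {'intrinsics': array([[474.6067619 ,   0.        , 256.47411479],
       [  0.        , 474.6067619 , 194.64286398],
       [  0.        ,   0.        ,   1.        ]]), 'dist_coeffs': array([-0.09175148,  0.        ,  0.        ,  0.        ,  0.        ]), 'R': array([[ 0.83388607, -0.55156558,  0.02023438],
       [-0.23978043, -0.39504595, -0.8868168 ],
       [ 0.49713114,  0.73465237, -0.46167795]]), 't': array([-340.00685096,  251.27956989, 1543.35824198])}
top {'intrinsics': array([[369.7583851 ,   0.        , 254.08605314],
       [  0.        , 369.7583851 , 194.67322213],
       [  0.        ,   0.        ,   1.        ]]), 'dist_coeffs': array([0.00625436, 0.        , 0.        , 0.        , 0.        ]), 'R': array([[ 0.01401195, -0.9997786 ,  0.01569739],
       [-0.99119397, -0.01595556, -0.13145319],
       [ 0.13167455, -0.01371724, -0.99119809]]), 't': array([ 100.82819403,  532.59851813, 1394.81228171])}
```

View pics/scene0.png

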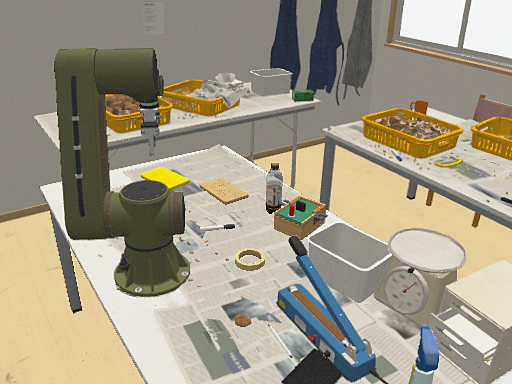

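View pics/top0.png

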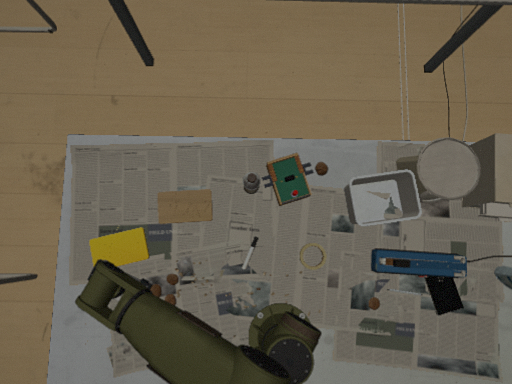

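The scene view shows the box at about (299,216), with the red pin at (292,209), the black handle at (301,205) and the bottle at (274,188). In the top view the box is at (290,180), with the bottle on its +y side (252,183) and the mushroom by the right notch (321,168). The wooden board is at (185,207), the yellow look-alike at (120,247) and the bin at (384,198).

Things that could be mistaken for the targets:
- **Board:** the wooden one at top (185,207) against the yellow one at (120,247).
- **Mushroom:** the loose one at (321,168) against the strays at (374,303) and (172,280).
- **Notch:** left at (266,182), which the bottle blocks, against right at (308,167).

I'll check these in close crops.

Run:
```python
import cv2,numpy as np
t=cv2.imread("pics/top0.png");s=cv2.imread("pics/scene0.png")
a=cv2.resize(t[140:230,145:345],None,fx=4,fy=4,interpolation=cv2.INTER_CUBIC)
b=cv2.resize(s[155:245,190:340],None,fx=5,fy=5,interpolation=cv2.INTER_CUBIC)
cv2.imwrite("pics/ct.png",a);cv2.imwrite("pics/cs.png",b)
```

```text
(no output)
```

View pics/ct.png

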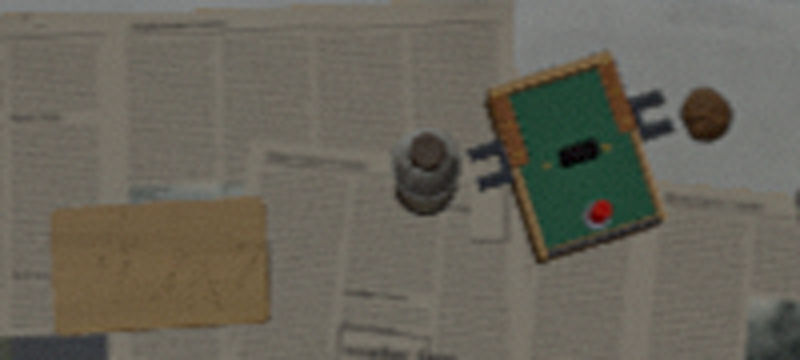

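View pics/cs.png

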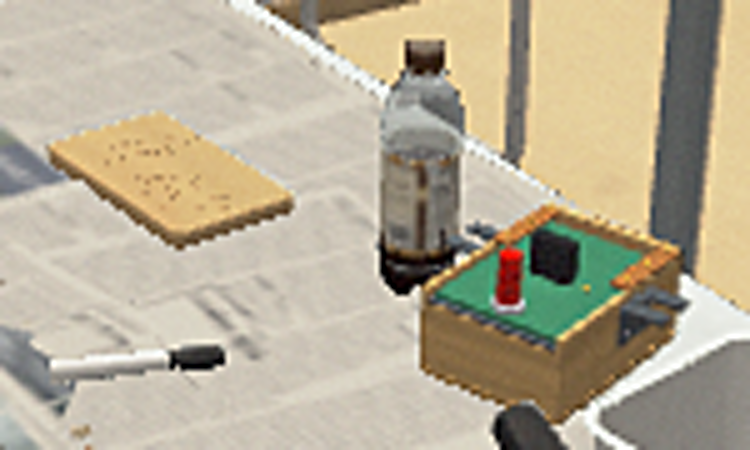

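The crops agree. The bottle blocks the left notch, and the right notch is free, with the mushroom about 30 mm beyond it. The wooden board is on the left. Next I measure the poses.

```bash
cat > meas.py <<'E'
from h import *
T=cv2.imread("pics/top0.png");S=cv2.imread("pics/scene0.png")
ct=optics.get_calibration("top");cs=optics.get_calibration("scene")
DT=np.load("pics/top0.npy");DS=np.load("pics/scene0.npy")
PT=cloud(ct,DT);PS=cloud(cs,DS)
def hsv(I):return cv2.cvtColor(I,cv2.COLOR_BGR2HSV)
def mask(I,lo,hi,roi):
    m=cv2.inRange(hsv(I),lo,hi);z=np.zeros_like(m);x0,y0,x1,y1=roi;z[y0:y1,x0:x1]=m[y0:y1,x0:x1];return z
E
python3 - <<'E'
from meas import *
def cen(m):
    v,u=np.nonzero(m);return np.array([u.mean(),v.mean()]),len(u)
np.set_printoptions(precision=1,suppress=True)
gt=mask(T,(50,60,30),(95,255,255),(260,145,320,210));gs=mask(S,(50,60,30),(95,255,255),(270,190,335,240))
rt=mask(T,(0,150,80),(6,255,255),(260,145,320,210))|mask(T,(172,150,80),(180,255,255),(260,145,320,210))
rs=mask(S,(0,150,80),(6,255,255),(270,190,335,240))|mask(S,(172,150,80),(180,255,255),(270,190,335,240))
bt=mask(T,(0,0,0),(180,255,45),(280,170,300,188));bs=mask(S,(0,0,0),(180,255,50),(290,195,310,215))
for n,a,b in(("red",rt,rs),("blk",bt,bs)):
    ca,na=cen(a);cb,nb=cen(b);print(n,ca,na,cb,nb,tri(ct,ca,cs,cb))
    print(' bbox',cv2.boundingRect(a),cv2.boundingRect(b), 'cloud top z',np.percentile(PT[a>0][:,2],[5,50,95]),'xy',np.median(PT[a>0],0), np.median(PS[b>0],0))
# lid
for n,g,P,c in(("T",gt,PT,ct),("S",gs,PS,cs)):
    q=P[g>0];print(n,len(q),np.median(q,0))
g=cv2.morphologyEx(gt,cv2.MORPH_CLOSE,np.ones((5,5)));
k=max(cv2.findContours(gt,0,1)[0],key=cv2.contourArea)
w=onplane(ct,k.reshape(-1,2).astype(float),71);r=cv2.minAreaRect(w[:,:2].astype(np.float32));print(r,np.median(w,0))
# board
m=mask(T,(8,60,60),(28,255,255),(150,180,220,230));k=max(cv2.findContours(m,0,1)[0],key=cv2.contourArea)
w=onplane(ct,k.reshape(-1,2).astype(float),18);r=cv2.minAreaRect(w[:,:2].astype(np.float32));print('board',r,cv2.boundingRect(m));print(np.median(PT[m>0],0))
m=mask(S,(8,60,60),(28,255,255),(195,170,255,208));print('S board',np.median(PS[m>0],0),cen(m))
e=cv2.erode(m,np.ones((3,3)));w=onplane(cs,cv2.findContours(m,0,1)[0][0].reshape(-1,2).astype(float),18);print(cv2.minAreaRect(w[:,:2].astype(np.float32)))
E
```

```text
red [295.  192.3] 22 [291.4 209.9] 48 (array([533.1, -41. ,  94.9]), np.float64(3.0399176362143128))
 bbox (293, 190, 5, 6) (289, 204, 6, 12) cloud top z [ 94.2 113.6 119.2] xy [532.2 -39.7 113.6] [525.6 -47.3  99.2]
blk [289.3 177.9] 51 [300.  206.1] 79 (array([589.1, -21.2,  85.1]), np.float64(2.1994431184784506))
 bbox (285, 175, 10, 7) (296, 201, 10, 11) cloud top z [ 82.4 105.7 110. ] xy [585.8 -19.5 105.7] [581.7 -29.   89.3]
T 918 [583.7 -18.4  72. ]
S 385 [569.7 -32.3  70. ]
((589.6882934570312, -21.19995880126953), (149.48922729492188, 107.5255355834961), 18.35688591003418) [569.1 -29.9  71. ]
board ((485.2217102050781, 378.14056396484375), (124.67855072021484, 211.37643432617188), 4.1631760597229) (157, 189, 56, 35)
[484.5 377.1  19.2]
S board [474.7 355.8  16.3] (array([223.7, 190.4]), 757)
((474.7525329589844, 361.1373291015625), (137.11123657226562, 226.7371368408203), 4.414716720581055)
```

Run:
```python
from meas import *
np.set_printoptions(precision=2,suppress=True)
# outline of the whole box in top view (wood+green) and green lid
g=mask(T,(50,60,30),(95,255,255),(260,145,320,210))
for nm,m,z in(("green",g,71),):
    k=max(cv2.findContours(m,0,cv2.CHAIN_APPROX_NONE)[0],key=cv2.contourArea).reshape(-1,2).astype(float)
    w=onplane(ct,k,z)[:,:2]
    th=np.radians(18.5);c=np.array([589.7,-21.2])
    for it in range(3):
        A=np.array([[np.cos(th),np.sin(th)],[-np.sin(th),np.cos(th)]]);b=(w-c)@A.T
        out=[];an=[]
        for s in(1,-1):
            e=b[(np.abs(b[:,1]*s-50)<9)&(np.abs(b[:,0])<60)]
            if 1:
                # front part only (no lips) and rear part
                f=e[e[:,0]<0]; out.append((s,len(f),np.median(f[:,1]) if len(f) else None))
                p=np.polyfit(f[:,0],f[:,1],1);an.append(p[0])
        fr=b[(b[:,0]<-60)&(np.abs(b[:,1])<40)];p2=np.polyfit(fr[:,1],fr[:,0],1);re=b[(b[:,0]>60)&(np.abs(b[:,1])<35)];p3=np.polyfit(re[:,1],re[:,0],1)
        print(nm,np.degrees(th),out,np.degrees(an),'front',p2,'rear',p3)
        th+=(np.mean(an)*2-p2[0]-p3[0])/4
# wood side walls: high-res crop of gradient; box walls & notch plates
P=PT
roi=(slice(140,215),slice(255,330))
q=P[roi].reshape(-1,3);col=T[roi].reshape(-1,3)
A=np.array([[np.cos(th),np.sin(th)],[-np.sin(th),np.cos(th)]]);o=np.array([591.6,-20.6])
b=(q[:,:2]-o)@A.T
sel=(np.abs(q[:,2]-70)<9)&(np.abs(b[:,1])>66)&(np.abs(b[:,1])<105)
for s in(1,-1):
    e=b[sel&(b[:,1]*s>0)];print('notch',s,len(e),e.min(0),e.max(0),e.mean(0))
sel=(q[:,2]>55)&(q[:,2]<95)&(np.abs(b[:,1])<66);e=b[sel];print('box ext',e.min(0),e.max(0),e.mean(0))
# bottle, mushroom
for nm,r in(("bottle",(240,165,262,200)),("mush",(313,158,331,178))):
    x0,y0,x1,y1=r;q=P[y0:y1,x0:x1].reshape(-1,3);q=q[q[:,2]>10];print(nm,q.min(0),q.max(0),np.median(q,0))
print(manip.read_state()['clock'])
```

```text
green 18.5 [(1, 15, np.float64(52.469149302112605)), (-1, 15, np.float64(-52.37230208082728))] [-0.41 -0.  ] front [ -0.02 -70.94] rear [ 0.01 73.12]
green 18.60610240637694 [(1, 15, np.float64(52.52304951044623)), (-1, 15, np.float64(-52.32373053290696))] [-0.51 -0.11] front [ -0.01 -71.09] rear [ 0.01 73.12]
green 18.4322501060314 [(1, 15, np.float64(52.43463809784588)), (-1, 15, np.float64(-52.40322267629487))] [-0.34  0.06] front [ -0.02 -70.94] rear [ 0.   73.12]
notch 1 69 [-6.74 66.87] [35.56 96.82] [14.38 80.68]
notch -1 70 [ -7.72 -99.23] [ 36.26 -66.34] [ 13.98 -81.36]
box ext [-85.59 -65.13] [84.94 65.74] [ 0.18 -0.07]
bottle [342.83  89.71  10.26] [ 651.48  150.97 1450.96] [554.19 121.38 172.54]
mush [ 342.83 -180.     10.41] [ 668.7   128.44 1450.96] [ 641.66 -154.17   22.73]
0.1
```

```bash
cat >> h.py <<'E'
TH=np.radians(18.4);BO=np.array([591.5,-20.6])
def box(x,y):
    c,s=np.cos(TH),np.sin(TH);return BO+[c*x-s*y,s*x+c*y]
def go(x,y,z,yaw=None):
    s=manip.read_state();p=s['eef_pos'];r=s['eef_rot']
    from scipy.spatial.transform import Rotation as Ro
    R=Ro.from_euler('xyz',r).as_matrix()
    d=R.T@(np.array([x,y,z])-p)
    tw=0 if yaw is None else -((yaw-r[2]+np.pi)%(2*np.pi)-np.pi)
    print('at',p.round(1),r.round(4),'F',s['wrist_force'].round(1),'gap',round(s['finger_gap'],1),'t',round(s['clock'],2),'J',s['joints'].round(2)); print('delta',d.round(1),'twist',round(tw,3))
E
python3 - <<'E'
from h import *
print(box(-62,0),box(15,-81))
go(*box(-62,0),270,np.pi/2+TH)
E
```

```text
[532.66968728 -40.17024029] [631.30071217 -92.72422139]
at [226.6 500.9 218.9] [-3.1406e+00 -1.0000e-04  2.7168e+00] F [-0.  -0.1 -1.2] gap 94.0 t 0.1 J [ 1.08  0.3   1.52 -0.    1.32 -0.07]
delta [-501.9 -366.9  -50.7] twist 0.825
```

>>> jog_arm(deltas="-20 -15 -50 0 60; -75 -55 -51 0.1 40; -130 -95 -51 0.2 40; -185 -135 -51 0.35 40; -240 -175 -51 0.5 40; -295 -215 -51 0.65 40; -350 -255 -51 0.825 40; -405 -296 -51 0.825 40; -460 -336 -51 0.825 40; -502 -367 -51 0.825 40", squeeze=10)

```text
clock: 1.35
eef_pos: [516.6, -12.3, 270.3]
eef_rot: [-3.141, -0.0, 1.892]
wrist_force: [-0.6, 1.4, 0.3]
finger_gap: 40.1
```

Run:
```python
from h import *
go(*box(-62,0),150,np.pi/2+TH)
go(*box(-62,0),94.5,np.pi/2+TH)
```

```text
at [516.6 -12.3 270.3] [-3.1415e+00 -1.0000e-04  1.8916e+00] F [-0.6  1.4  0.3] gap 40.1 t 1.35 J [-0.09  0.19  1.54  0.    1.41 -0.42]
delta [-31.6   6.5 120.3] twist -0.0
at [516.6 -12.3 270.3] [-3.1415e+00 -1.0000e-04  1.8916e+00] F [-0.6  1.4  0.3] gap 40.1 t 1.35 J [-0.09  0.19  1.54  0.    1.41 -0.42]
delta [-31.6   6.5 175.8] twist -0.0
```

Run:
```python
from h import *
for i in range(4):
    p,d=optics.camera("top")
    go(*box(-62,0),150,np.pi/2+TH)
cv2.imwrite("pics/t1.png",cv2.resize(p[130:240,200:360,::-1],None,fx=5,fy=5,interpolation=2))
```

```text
at [518.6 -17.5 269.6] [-3.1406e+00  1.2000e-03  1.8883e+00] F [ 1.9 -3.8 -0.6] gap 40.1 t 1.4 J [-0.1   0.2   1.53 -0.    1.41 -0.42]
delta [-25.8   6.4 119.6] twist -0.004
at [517.3 -14.5 269.4] [-3.1401  0.      1.887 ] F [0.2 0.4 0.1] gap 40.2 t 1.45 J [-0.1   0.19  1.54 -0.    1.41 -0.41]
delta [-29.2   6.8 119.4] twist -0.005
at [516.4 -12.3 269.5] [-3.1401e+00 -6.0000e-04  1.8881e+00] F [-0.2 -0.2 -0.6] gap 40.1 t 1.5 J [-0.09  0.19  1.54 -0.    1.41 -0.41]
delta [-31.6   7.  119.5] twist -0.004
at [515.9 -10.8 269.8] [-3.1404e+00 -7.0000e-04  1.8899e+00] F [-0.4  0.4 -0.4] gap 40.0 t 1.55 J [-0.09  0.19  1.54  0.    1.41 -0.41]
delta [-33.2   6.9 119.8] twist -0.002
```

View pics/t1.png

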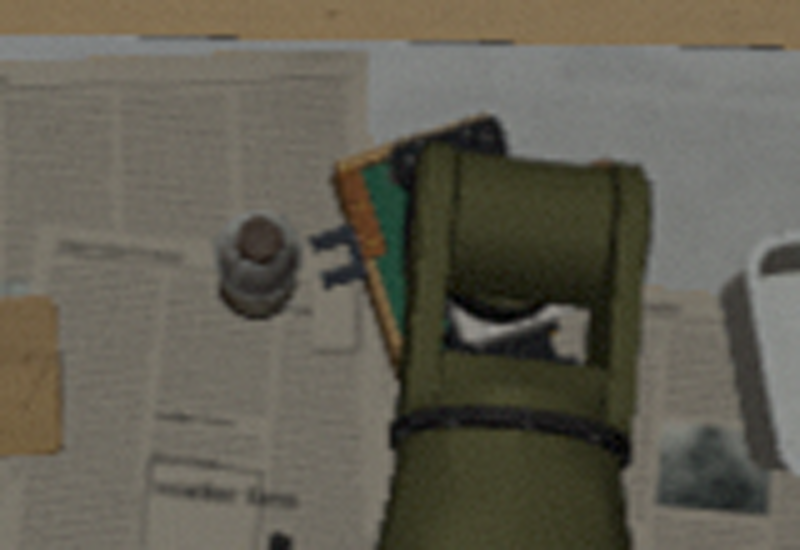

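>>> jog_arm(deltas="-17 4 10 0 40; -33 7 40 0 40; -33 7 80 0 40; -33 7 110 0 40; -33 7 125 0 40; -33 7 135 0 40; -33 7 135 0 40; -33 7 135 0 40; -33 7 135 0 40; -33 7 135 0 40")

```text
clock: 2.8
eef_pos: [533.1, -39.4, 135.8]
eef_rot: [3.141, 0.0, 1.892]
wrist_force: [-0.2, -0.8, 0.6]
finger_gap: 39.8
```

Run:
```python
from h import *
p,d=optics.camera("scene")
go(*box(-62,0),94.5,np.pi/2+TH)
cv2.imwrite("pics/s2.png",cv2.resize(p[150:250,220:360,::-1],None,fx=5,fy=5,interpolation=2))
```

```text
at [533.1 -39.4 135.7] [3.1412e+00 2.0000e-04 1.8917e+00] F [ 1.1 -0.1  0. ] gap 40.1 t 2.85 J [-0.14  0.35  1.66 -0.    1.13 -0.46]
delta [-0.6 -0.7 41.2] twist -0.0
```

View pics/s2.png

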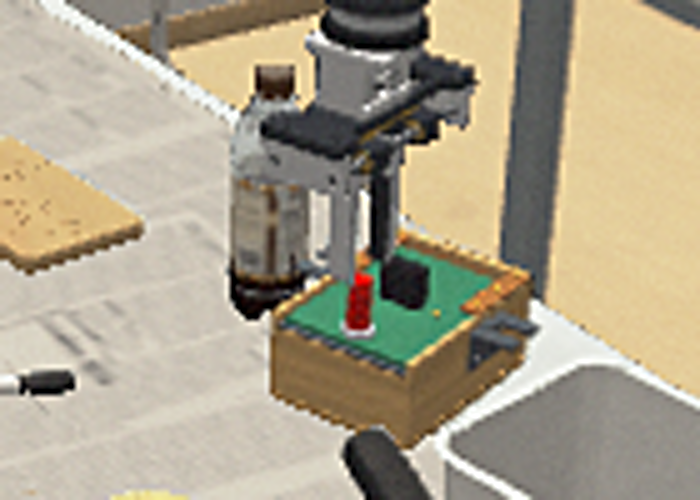

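The scene crop shows the two fingertips at about (342,280) and (378,265), on either side of the red pin top at (362,275), so they are centred. Descending and gripping.

>>> jog_arm(deltas="-0.5 -0.5 10 0 40; -0.5 -0.5 20 0 40; -0.5 -0.5 30 0 40; -0.5 -0.5 41 0 40; -0.5 -0.5 41 0 30; -0.5 -0.5 41 0 10; -0.5 -0.5 41 0 10; -0.5 -0.5 41 0 10; -0.5 -0.5 41 0 10; -0.5 -0.5 41 0 10", squeeze=12)

```text
clock: 4.1
eef_pos: [532.9, -40.0, 94.8]
eef_rot: [3.141, 0.0, 1.892]
wrist_force: [-0.3, 0.1, 4.2]
finger_gap: 18.0
```

Run:
```python
from h import *
p,d=optics.camera("scene")
go(*box(-62,0),165,np.pi/2+TH)
cv2.imwrite("pics/s3.png",cv2.resize(p[150:250,220:360,::-1],None,fx=5,fy=5,interpolation=2))
```

```text
at [532.9 -40.   94.8] [3.1410e+00 3.0000e-04 1.8918e+00] F [-0.2 -0.1  4.7] gap 17.7 t 4.15 J [-0.14  0.4   1.69  0.    1.04 -0.46]
delta [ -0.1  -0.3 -70.2] twist -0.0
```

View pics/s3.png

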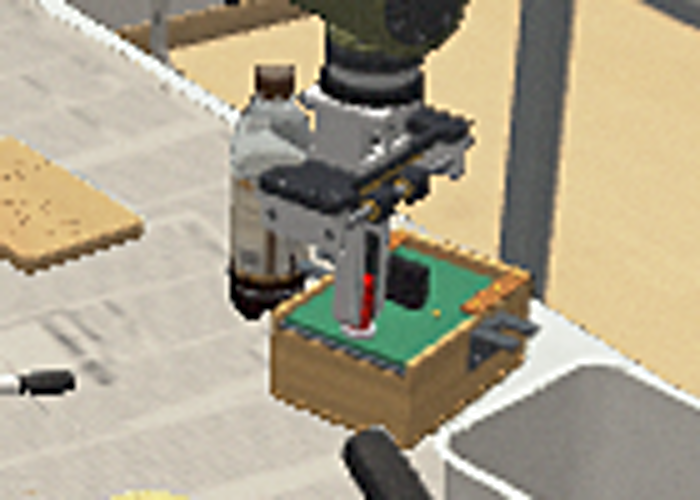

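The crop shows the pin clamped between the fingers at (362,300), gap 17.7 mm, with only a small force. Drawing it straight up.

>>> jog_arm(deltas="0 0 -4 0 10; 0 0 -10 0 10; 0 0 -18 0 10; 0 0 -27 0 10; 0 0 -37 0 10; 0 0 -47 0 10; 0 0 -57 0 10; 0 0 -66 0 10; 0 0 -75 0 10; 0 0 -75 0 10", squeeze=15)

```text
clock: 5.4
eef_pos: [533.0, -40.0, 170.2]
eef_rot: [3.141, 0.001, 1.892]
wrist_force: [-0.1, -0.1, -0.7]
finger_gap: 18.1
```

Run:
```python
from h import *
p,d=optics.camera("scene")
go(*box(15,-81),169,np.pi/2+TH)
cv2.imwrite("pics/s4.png",cv2.resize(p[150:250,220:360,::-1],None,fx=5,fy=5,interpolation=2))
```

```text
at [532.7 -39.9 169.6] [3.1414e+00 1.0000e-04 1.8918e+00] F [-0.4 -0.4 -0.8] gap 17.4 t 5.45 J [-0.14  0.31  1.63 -0.    1.2  -0.46]
delta [-81.2  76.9   0.6] twist -0.0
```

View pics/s4.png

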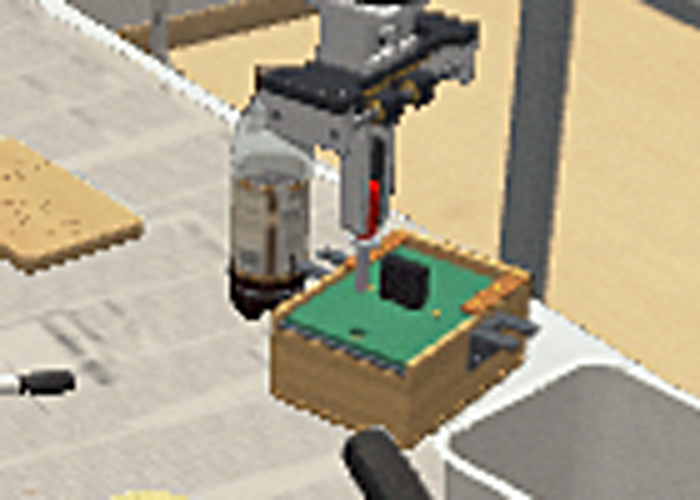

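The pin is out (shank tip near (362,290)), and the lid is still shut with its hole visible at (357,332). Carrying it over the right notch.

>>> jog_arm(deltas="-20 19 0 0 10; -45 42 0 0 10; -65 62 0 0 10; -81 77 0 0 10; -81 77 5 0 10; -81 77 13 0 10; -81 77 22 0 10; -81 77 26 0 10; -81 77 26 0 10; -81 77 26 0 10")

```text
clock: 6.7
eef_pos: [631.4, -92.5, 143.8]
eef_rot: [3.141, 0.0, 1.892]
wrist_force: [-1.6, 0.3, -0.6]
finger_gap: 17.7
```

Run:
```python
from h import *
p,d=optics.camera("scene");q,e=optics.camera("top")
go(*box(15,-81),94,np.pi/2+TH)
cv2.imwrite("pics/s5.png",cv2.resize(p[160:245,255:345,::-1],None,fx=7,fy=7,interpolation=2))
cv2.imwrite("pics/t5.png",cv2.resize(q[140:220,240:350,::-1],None,fx=7,fy=7,interpolation=2))
np.save("pics/s5.npy",d); cv2.imwrite("pics/s5raw.png",p[:,:,::-1])
c=optics.get_calibration("scene")
n=box(15,-81)
print(proj(c,[[*box(15,-81),70],[*n,104],[*box(22,-81),70],[*box(8,-81),70],[*box(22,-98),70],[*box(8,-98),70],[*box(8,-72),70],[*box(22,-72),70]]))
```

```text
at [631.4 -92.5 143.8] [3.1412e+00 3.0000e-04 1.8918e+00] F [ 0.6 -0.1 -1.4] gap 17.7 t 6.8 J [-0.2   0.56  1.33 -0.    1.25 -0.52]
delta [-0.1 -0.2 49.8] twist -0.0
[[320.9183451  214.72130078]
 [321.6907747  206.69916394]
 [321.89719943 214.00139307]
 [319.93382873 215.44528995]
 [325.83760485 215.47246143]
 [323.8872719  216.93214986]
 [317.85644019 214.66401814]
 [319.8265469  213.22838792]]
```

View pics/s5.png

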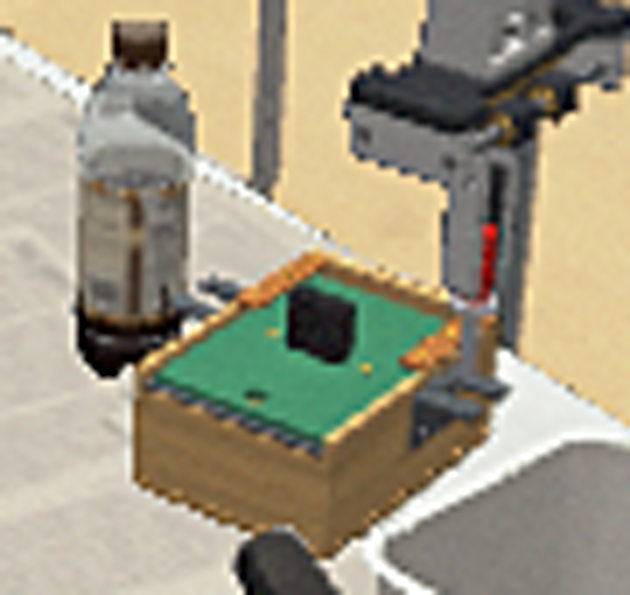

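View pics/t5.png

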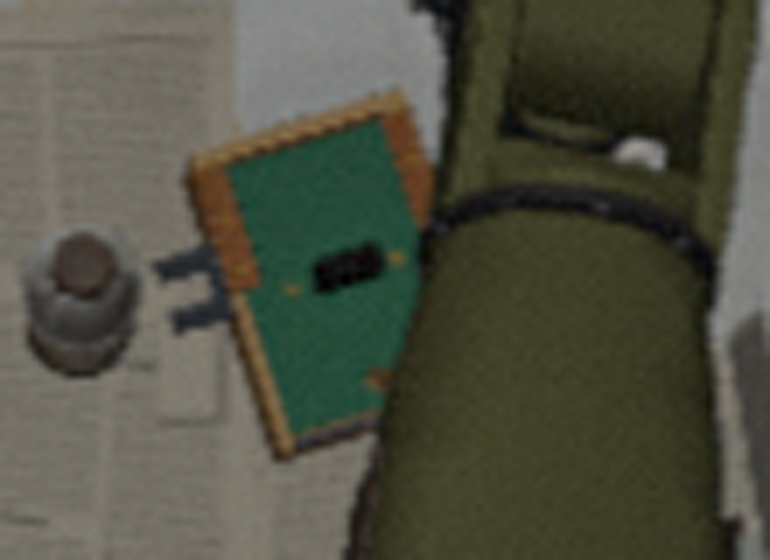

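The scene crop shows the shank tip at crop (472,378), raw (322,214), over the slot of the right notch. That matches the projected point (321,213). Lowering part way and checking the force.

>>> jog_arm(deltas="0 0 4 0 10; 0 0 8 0 10; 0 0 11 0 10; 0 0 14 0 10; 0 0 17 0 10; 0 0 20 0 10; 0 0 23 0 10; 0 0 26 0 10; 0 0 26 0 10; 0 0 26 0 10")

```text
clock: 8.05
eef_pos: [631.4, -92.5, 117.5]
eef_rot: [3.142, 0.0, 1.892]
wrist_force: [0.4, 0.2, -0.3]
finger_gap: 17.6
```

Run:
```python
from h import *
p,d=optics.camera("scene")
go(*box(15,-81),94,np.pi/2+TH)
cv2.imwrite("pics/s6.png",cv2.resize(p[160:245,255:345,::-1],None,fx=7,fy=7,interpolation=2))
```

```text
at [631.4 -92.5 117.6] [3.1414e+00 1.0000e-04 1.8918e+00] F [-0.6 -0.3 -0.7] gap 17.9 t 8.1 J [-0.2   0.59  1.36 -0.    1.2  -0.52]
delta [-0.2 -0.1 23.6] twist -0.0
```

View pics/s6.png

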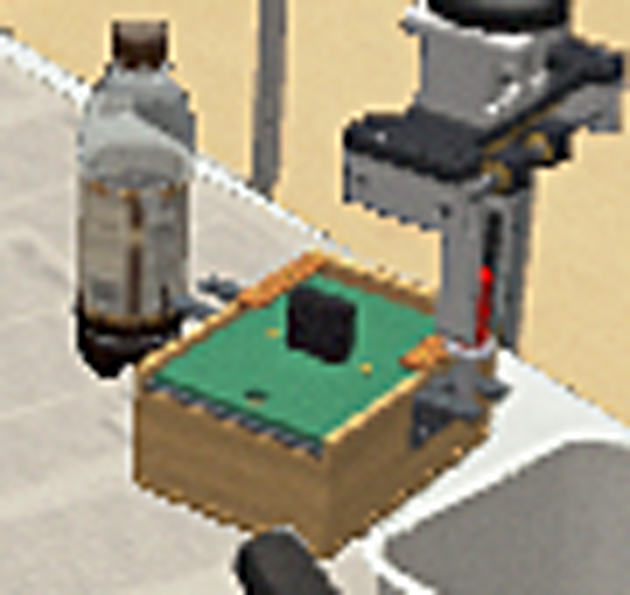

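The shank is about 17 mm through the plate and there's no contact force, so it's in the slot. Lowering the rest and releasing.

>>> jog_arm(deltas="0 0 6 0 10; 0 0 12 0 10; 0 0 18 0 10; 0 0 22 0 10; 0 0 23.5 0 10; 0 0 23.5 0 10; 0 0 23.5 0 24; 0 0 23.5 0 36; 0 0 23.5 0 36; 0 0 23.5 0 36")

```text
clock: 9.35
eef_pos: [631.4, -92.5, 94.0]
eef_rot: [3.141, 0.0, 1.892]
wrist_force: [-0.1, -0.3, 0.1]
finger_gap: 36.0
```

Run:
```python
from h import *
p,d=optics.camera("scene")
go(*box(15,-81),180,np.pi/2+TH)
cv2.imwrite("pics/s7.png",cv2.resize(p[160:245,255:345,::-1],None,fx=7,fy=7,interpolation=2))
```

```text
at [631.4 -92.5  94. ] [3.1415 0.     1.8918] F [-0.1  0.4 -0.2] gap 36.0 t 9.4 J [-0.2   0.61  1.37  0.    1.16 -0.52]
delta [ -0.2  -0.1 -86. ] twist -0.0
```

View pics/s7.png

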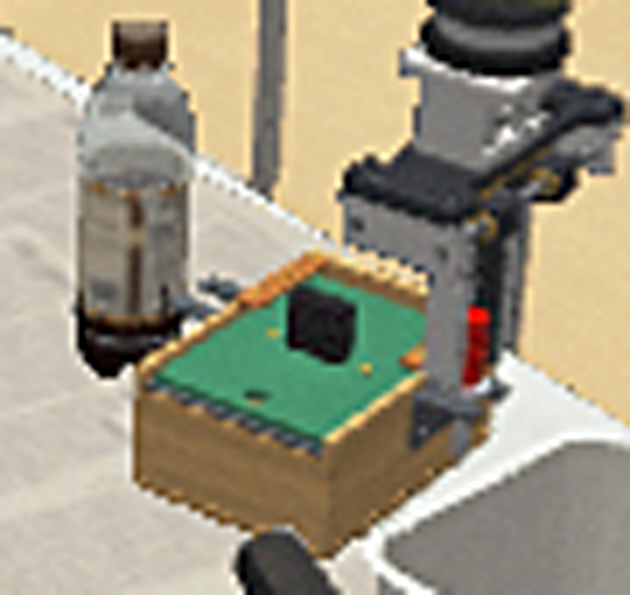

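The pin now hangs free, its handle at crop (477,345) inside the open fingers. Retreating upward and moving over the lid handle.

>>> jog_arm(deltas="0 0 -10 0 36; 0 0 -35 0 36; 0 0 -65 0 36; 0 0 -86 0 36; 20 -4 -86 0 36; 50 -10 -80 0 36; 75 -15 -70 0 36; 81 -17 -60 0 36; 81 -17 -50 0 36; 81 -17 -50 0 36")

```text
clock: 10.65
eef_pos: [589.7, -21.7, 143.1]
eef_rot: [-3.14, -0.0, 1.891]
wrist_force: [0.1, 0.0, -0.3]
finger_gap: 36.1
```

Run:
```python
from h import *
p,d=optics.camera("scene");q,e=optics.camera("top")
go(*box(-2,0),90,np.pi/2+TH)
cv2.imwrite("pics/s8.png",cv2.resize(p[160:245,255:345,::-1],None,fx=7,fy=7,interpolation=2))
cv2.imwrite("pics/s8raw.png",p[:,:,::-1]);np.save("pics/s8.npy",d)
```

```text
at [590.  -21.7 144. ] [3.1416 0.     1.8911] F [0.2 0.9 0.2] gap 36.2 t 10.75 J [-0.1   0.46  1.49 -0.    1.2  -0.42]
delta [ 0.5 -0.2 54. ] twist -0.001
```

View pics/s8.png

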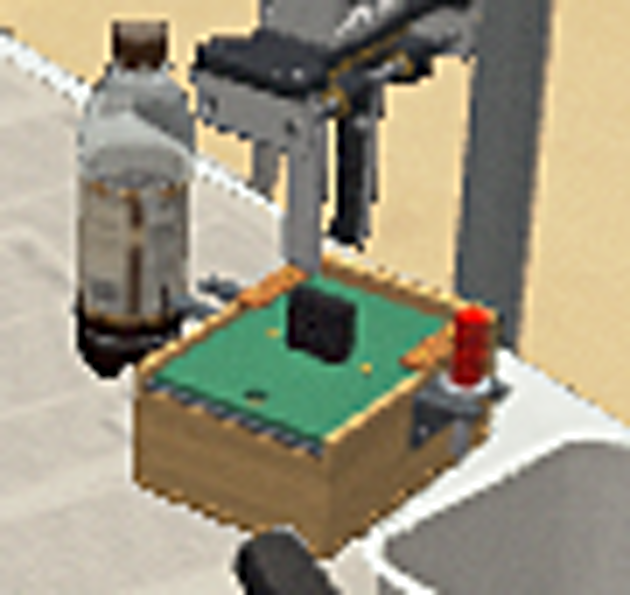

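The pin hangs upright in the notch at crop (470,350), collar on the plate. The fingers straddle the black handle at (320,325). Descending to grip it.

>>> jog_arm(deltas="0.5 0 12 0 36; 0.5 0 25 0 36; 0.5 0 38 0 36; 0.5 0 48 0 36; 0.5 0 54 0 36; 0.5 0 54 0 36; 0.5 0 54 0 20; 0.5 0 54 0 8; 0.5 0 54 0 8; 0.5 0 54 0 8", squeeze=35)

```text
clock: 12.0
eef_pos: [589.6, -20.6, 90.3]
eef_rot: [3.141, 0.0, 1.892]
wrist_force: [-1.3, -0.4, 3.1]
finger_gap: 16.0
```

Run:
```python
from h import *
p,d=optics.camera("scene")
go(*box(-82,0),94.2,np.pi/2+TH)
cv2.imwrite("pics/s9.png",cv2.resize(p[160:245,255:345,::-1],None,fx=7,fy=7,interpolation=2))
```

```text
at [589.6 -20.6  90.3] [3.1412e+00 2.0000e-04 1.8918e+00] F [-1.9 -1.1  4.4] gap 15.6 t 12.05 J [-0.1   0.52  1.53 -0.    1.09 -0.42]
delta [ -0.6 -80.2  -3.9] twist -0.0
```

View pics/s9.png

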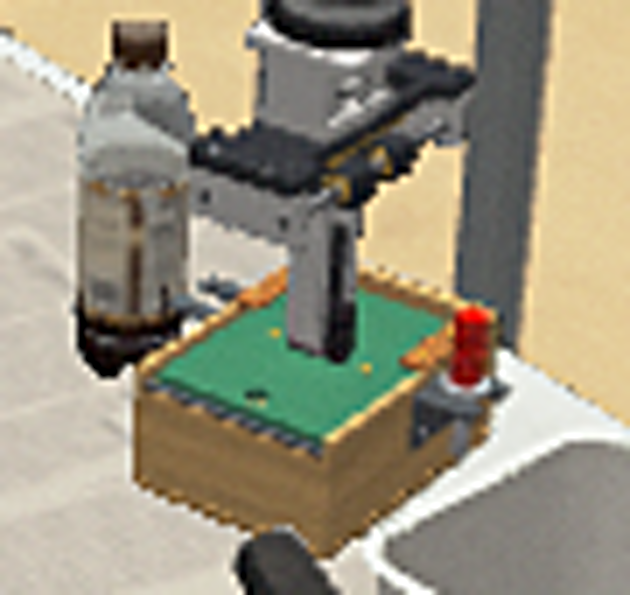

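The handle is gripped (gap 15.6 mm). Lifting 4.3 mm, into the 3 to 5.5 mm window.

>>> jog_arm(deltas="0 0 -1 0 8; 0 0 -2 0 8; 0 0 -3 0 8; 0 0 -4 0 8; 0 0 -4.3 0 8; 0 0 -4.3 0 8; 0 0 -4.3 0 8; 0 0 -4.3 0 8; 0 0 -4.3 0 8; 0 0 -4.3 0 8")

```text
clock: 13.3
eef_pos: [589.5, -20.5, 94.2]
eef_rot: [-3.142, -0.0, 1.892]
wrist_force: [-1.0, -0.9, -2.1]
finger_gap: 15.4
```

Run:
```python
from h import *
for i in range(3):
    p,d=optics.camera("scene")
    go(*box(-82,0),94.4,np.pi/2+TH); print(manip.read_state()['moment'].round(2))
cv2.imwrite("pics/s10.png",cv2.resize(p[160:245,255:345,::-1],None,fx=7,fy=7,interpolation=2))
```

```text
at [589.5 -20.6  94.2] [-3.1416  0.      1.8918] F [-1.1 -0.6 -1.8] gap 15.8 t 13.35 J [-0.1   0.51  1.53 -0.    1.1  -0.42]
delta [ -0.7 -80.1  -0.2] twist -0.0
[-0.1   0.04  0.02]
at [589.5 -20.5  94.2] [-3.1416  0.      1.8918] F [ 0.  -0.4 -2.4] gap 16.0 t 13.4 J [-0.1   0.51  1.53 -0.    1.1  -0.42]
delta [ -0.7 -80.1  -0.2] twist -0.0
[-0.06  0.07 -0.03]
at [589.5 -20.6  94.2] [-3.1416  0.      1.8918] F [-0.6  0.6 -1.4] gap 15.7 t 13.45 J [-0.1   0.51  1.53 -0.    1.1  -0.42]
delta [ -0.7 -80.1  -0.2] twist -0.0
[-0.06  0.04 -0.03]
```

View pics/s10.png

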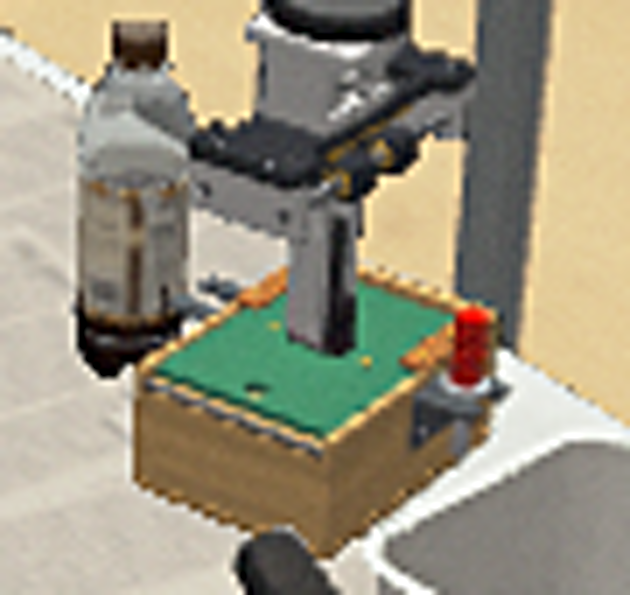

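The lid is raised about 4 mm and the steel lip now shows under its front edge at (230,420). The force is about -2 N, the lid's weight. Sliding forward.

>>> jog_arm(deltas="0 -2 -0.4 0 8; 0 -6 -0.4 0 8; 0 -11 -0.4 0 8; 0 -17 -0.4 0 8; 0 -23 -0.4 0 8; 0 -29 -0.4 0 8; 0 -35 -0.4 0 8; 0 -40 -0.4 0 8; 0 -42 -0.4 0 8; 0 -42 -0.4 0 8")

```text
clock: 14.7
eef_pos: [549.6, -33.8, 94.7]
eef_rot: [3.141, 0.0, 1.892]
wrist_force: [0.7, -0.2, -1.9]
finger_gap: 15.6
```

Run:
```python
from h import *
p,d=optics.camera("scene")
go(*box(-82,0),94.6,np.pi/2+TH); print(manip.read_state()['moment'].round(2))
cv2.imwrite("pics/s11.png",cv2.resize(p[160:245,255:345,::-1],None,fx=7,fy=7,interpolation=2))
```

```text
at [549.7 -33.8  94.7] [3.1415e+00 1.0000e-04 1.8917e+00] F [-0.2  0.  -1.6] gap 15.9 t 14.75 J [-0.13  0.44  1.65  0.    1.06 -0.45]
delta [ -0.7 -38.2   0.1] twist -0.0
[-0.04  0.08  0.05]
```

View pics/s11.png

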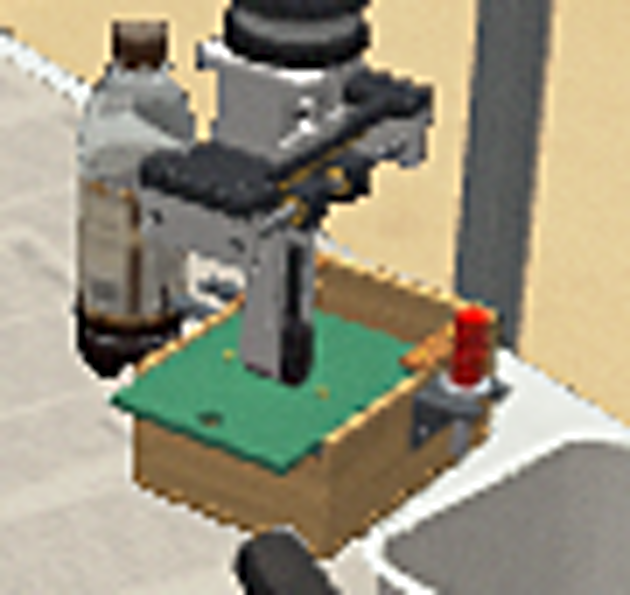

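The lid has slid 42 mm with no jamming force. I'll go on to about 84 mm.

>>> jog_arm(deltas="0 -5 0 0 8; 0 -11 0 0 8; 0 -18 0 0 8; 0 -25 0 0 8; 0 -32 0 0 8; 0 -38 0 0 8; 0 -42 0 0 8; 0 -42 0 0 8; 0 -43 -3 0 8; 0 -45 -10 0 8")

```text
clock: 16.0
eef_pos: [506.9, -47.9, 104.8]
eef_rot: [-3.141, -0.0, 1.892]
wrist_force: [-0.2, -0.3, -2.3]
finger_gap: 15.6
```

Run:
```python
from h import *
p,d=optics.camera("scene")
go(430,-40,250,np.pi/2+TH); go(485,378,250,np.pi/2+np.radians(4.2)); print(manip.read_state()['moment'].round(2))
cv2.imwrite("pics/s12.png",cv2.resize(p[160:245,255:345,::-1],None,fx=7,fy=7,interpolation=2))
```

```text
at [507.1 -48.1 105.9] [3.1407e+00 5.0000e-04 1.8919e+00] F [ 0.1 -0.  -0.4] gap 15.8 t 16.05 J [-0.17  0.34  1.76 -0.    1.05 -0.49]
delta [  31.9  -70.5 -144.1] twist -0.0
at [507.1 -48.1 105.9] [3.1407e+00 5.0000e-04 1.8919e+00] F [ 0.1 -0.  -0.4] gap 15.8 t 16.05 J [-0.17  0.34  1.76 -0.    1.05 -0.49]
delta [ 411.2  113.6 -144.2] twist 0.248
[-0.03 -0.03 -0.  ]
```

View pics/s12.png

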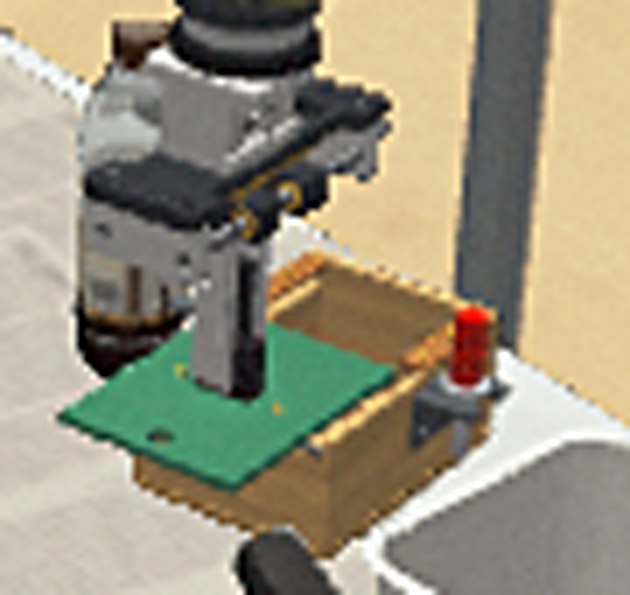

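The lid is out of its grooves and level, with its rear edge ahead of the lip ends. Lifting it and backing away before crossing to the board.

>>> jog_arm(deltas="2 -6 -8 0 8; 6 -16 -22 0 8; 10 -26 -40 0 8; 14 -36 -60 0 8; 18 -46 -80 0 8; 22 -55 -100 0 8; 26 -62 -118 0 8; 30 -68 -132 0 8; 32 -70 -141 0 8; 32 -70 -144 0 8")

```text
clock: 17.3
eef_pos: [430.4, -39.7, 249.0]
eef_rot: [3.141, 0.0, 1.892]
wrist_force: [0.0, -0.4, -1.1]
finger_gap: 15.8
```

Run:
```python
from h import *
p,d=optics.camera("scene");p,d=optics.camera("scene")
go(440,230,250,np.pi/2+np.radians(4.2)); go(485,378,180,np.pi/2+np.radians(4.2))
```

```text
at [430.5 -39.7 248.5] [-3.1414e+00 -1.0000e-04  1.8918e+00] F [-0.7  0.1 -1.5] gap 15.7 t 17.4 J [-0.18  0.01  1.79 -0.    1.34 -0.5 ]
delta [253.   94.1  -1.5] twist 0.248
at [430.5 -39.7 248.5] [-3.1414e+00 -1.0000e-04  1.8918e+00] F [-0.7  0.1 -1.5] gap 15.7 t 17.4 J [-0.18  0.01  1.79 -0.    1.34 -0.5 ]
delta [379.2 183.5  68.5] twist 0.248
```

>>> jog_arm(deltas="10 4 0 0.02 8; 33 12 0 0.05 8; 63 23 0 0.08 8; 95 35 0 0.12 8; 127 47 0 0.15 8; 159 59 0 0.18 8; 191 71 0 0.21 8; 220 82 0 0.24 8; 243 90 0 0.248 8; 253 94 0 0.248 8")

```text
clock: 18.65
eef_pos: [439.6, 230.9, 247.8]
eef_rot: [-3.14, 0.0, 1.645]
wrist_force: [-0.1, 0.0, -2.5]
finger_gap: 15.9
```

Run:
```python
from h import *
p,d=optics.camera("scene");p,d=optics.camera("scene")
go(485,378,150,np.pi/2+np.radians(4.2))
```

```text
at [439.7 230.4 248.1] [-3.1407e+00  3.0000e-04  1.6449e+00] F [-0.4 -0.2 -2.4] gap 15.6 t 18.75 J [ 0.41  0.16  1.63 -0.    1.36  0.33]
delta [143.9  56.2  98. ] twist 0.001
```

>>> jog_arm(deltas="8 3 2 0 8; 24 9 6 0 8; 46 18 14 0 8; 68 27 26 0 8; 90 36 42 0 8; 110 44 60 0 8; 128 50 76 0 8; 140 55 88 0 8; 144 56 95 0 8; 144 56 98 0 8")

```text
clock: 20.0
eef_pos: [485.1, 377.7, 150.4]
eef_rot: [-3.141, 0.0, 1.644]
wrist_force: [-0.3, 0.6, -1.9]
finger_gap: 16.0
```

Run:
```python
from h import *
p,d=optics.camera("scene");q,e=optics.camera("top")
go(485,378,60,np.pi/2+np.radians(4.2))
go(485,378,43.5,np.pi/2+np.radians(4.2))
cv2.imwrite("pics/s13.png",cv2.resize(p[130:230,150:340,::-1],None,fx=4,fy=4,interpolation=2))
```

```text
at [485.2 377.4 150.8] [3.1415 0.     1.6435] F [ 1.3  0.1 -0.8] gap 15.9 t 20.1 J [ 0.6   0.5   1.4  -0.    1.24  0.53]
delta [ 0.7 -0.1 90.8] twist -0.001
at [485.2 377.4 150.8] [3.1415 0.     1.6435] F [ 1.3  0.1 -0.8] gap 15.9 t 20.1 J [ 0.6   0.5   1.4  -0.    1.24  0.53]
delta [ 7.000e-01 -1.000e-01  1.073e+02] twist -0.001
```

View pics/s13.png

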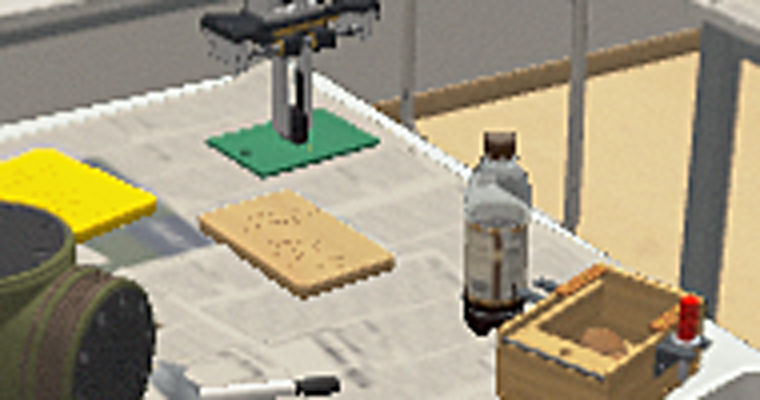

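The lid is level above the wooden board, lid centre at (293,140), board centre at (297,240). The pin stays in its notch at (688,320). Lowering in two stages.

>>> jog_arm(deltas="0.5 0 8 0 8; 0.5 0 22 0 8; 0.5 0 38 0 8; 0.5 0 54 0 8; 0.5 0 70 0 8; 0.5 0 82 0 8; 0.5 0 90 0 8; 0.5 0 96 0 8; 0.5 0 99 0 8; 0.5 0 100 0 8")

```text
clock: 21.35
eef_pos: [485.2, 378.3, 50.8]
eef_rot: [3.141, -0.0, 1.644]
wrist_force: [-0.5, -0.3, -1.6]
finger_gap: 15.7
```

Run:
```python
from h import *
p,d=optics.camera("scene");q,e=optics.camera("top")
go(485,378,43.5,np.pi/2+np.radians(4.2))
cv2.imwrite("pics/s14.png",cv2.resize(p[150:230,170:270,::-1],None,fx=6,fy=6,interpolation=2))
```

```text
at [485.2 378.3  50.9] [ 3.1413e+00 -2.0000e-04  1.6438e+00] F [-0.1  0.  -1.2] gap 16.0 t 21.45 J [ 0.6   0.62  1.47 -0.    1.05  0.53]
delta [-0.3 -0.2  7.4] twist -0.0
```

View pics/s14.png

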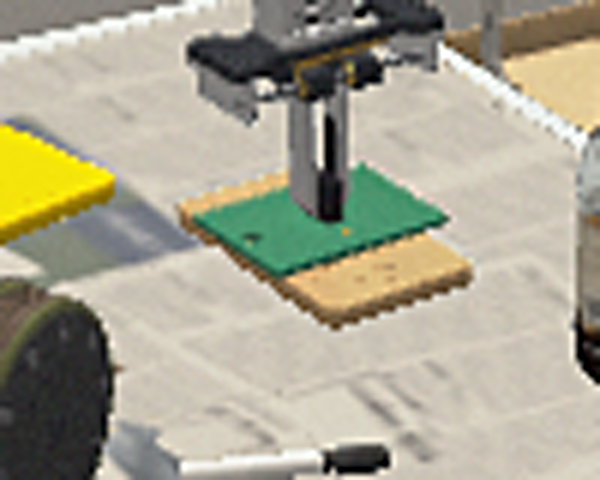

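The lid is about 7 mm above the board and level. Setting it down.

>>> jog_arm(deltas="0 0 2 0 8; 0 0 4 0 8; 0 0 6 0 8; 0 0 7 0 8; 0 0 7.4 0 8; 0 0 7.4 0 8; 0 0 7.4 0 8; 0 0 7.4 0 8; 0 0 7.4 0 8; 0 0 7.4 0 8")

```text
clock: 22.7
eef_pos: [485.1, 378.2, 43.3]
eef_rot: [3.142, -0.0, 1.644]
wrist_force: [-1.5, -0.2, 0.7]
finger_gap: 15.7
```

Run:
```python
from h import *
p,d=optics.camera("scene");q,e=optics.camera("top")
go(485,378,43.5,np.pi/2+np.radians(4.2))
cv2.imwrite("pics/s15.png",cv2.resize(p[150:230,170:270,::-1],None,fx=6,fy=6,interpolation=2))
```

```text
at [485.1 378.2  43.3] [ 3.1415e+00 -1.0000e-04  1.6438e+00] F [-0.6  0.2  0.1] gap 15.7 t 22.8 J [ 0.6   0.63  1.48 -0.    1.03  0.53]
delta [-0.2 -0.1 -0.2] twist -0.0
```

View pics/s15.png

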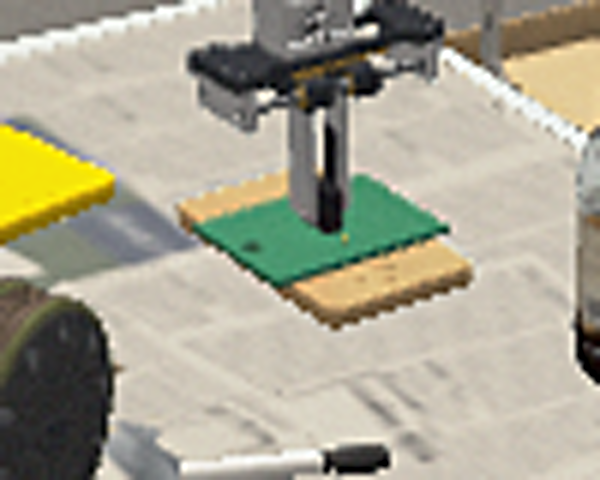

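Force went from -1.5 N to about 0, so the board now carries the lid, which looks flat and roughly centred. Releasing and rising.

>>> jog_arm(deltas="0 0 0 0 20; 0 0 0 0 30; 0 0 0 0 40; 0 0 0 0 40; 0 0 -4 0 40; 0 0 -15 0 40; 0 0 -40 0 40; 0 0 -75 0 40; 0 0 -115 0 40; 0 0 -150 0 40")

```text
clock: 24.05
eef_pos: [485.1, 378.3, 195.8]
eef_rot: [3.14, -0.001, 1.644]
wrist_force: [0.3, 0.2, 0.4]
finger_gap: 39.9
```

Run:
```python
from h import *
go(400,460,300)
```

```text
at [485.1 378.3 195.8] [ 3.1403e+00 -8.0000e-04  1.6438e+00] F [0.3 0.2 0.4] gap 39.9 t 24.05 J [0.6  0.46 1.35 0.   1.32 0.53]
delta [  87.8  -78.8 -104.2] twist 0
```

>>> jog_arm(deltas="10 -20 -20 0 40; 25 -45 -45 0 40; 40 -70 -60 0 40; 60 -100 -60 0 40; 75 -130 -60 0 40; 90 -160 -60 0 40; 105 -190 -60 0 40; 115 -210 -60 0 40; 120 -220 -60 0 40; 120 -220 -60 0 40")

```text
clock: 25.3
eef_pos: [256.8, 481.9, 253.7]
eef_rot: [3.141, -0.0, 1.644]
wrist_force: [-0.2, -0.6, 0.6]
finger_gap: 39.7
```

Run:
```python
from h import *
from meas import mask,hsv
np.set_printoptions(precision=1,suppress=True)
q,e=optics.camera("top");p,d=optics.camera("scene")
T=q[:,:,::-1].copy();S=p[:,:,::-1].copy()
cv2.imwrite("pics/t16.png",cv2.resize(T[140:240,145:345],None,fx=4,fy=4,interpolation=2))
cv2.imwrite("pics/s16.png",cv2.resize(S[150:250,190:340],None,fx=5,fy=5,interpolation=2))
ct=optics.get_calibration("top");cs=optics.get_calibration("scene")
P=cloud(ct,e)
m=mask(T,(50,60,30),(95,255,255),(140,170,230,240));k=max(cv2.findContours(m,0,1)[0],key=cv2.contourArea)
w=onplane(ct,k.reshape(-1,2).astype(float),24)
print(cv2.minAreaRect(w[:,:2].astype(np.float32)))
g=P[cv2.erode(m,np.ones((3,3)))>0];A=np.c_[g[:,:2]-g[:,:2].mean(0),np.ones(len(g))];print('plane',np.linalg.lstsq(A,g[:,2],rcond=None)[0],len(g))
rt=mask(T,(0,150,80),(6,255,255),(295,150,325,200))|mask(T,(172,150,80),(180,255,255),(295,150,325,200))
rs=mask(S,(0,150,80),(6,255,255),(300,190,340,240))|mask(S,(172,150,80),(180,255,255),(300,190,340,240))
cen=lambda m:np.array([np.nonzero(m)[1].mean(),np.nonzero(m)[0].mean()])
X,gap=tri(ct,cen(rt),cs,cen(rs));print('pin',X,gap,'expected',box(15,-81),(rt>0).sum(),cv2.boundingRect(rs))
# pin tilt in scene: project expected axis
n=box(15,-81);print('axis proj',proj(cs,[[*n,75],[*n,116]]))
v,u=np.nonzero(rs);print([(r,round(u[v==r].mean(),1)) for r in np.unique(v)])
print('mush/bottle', np.median(P[160:176,315:327].reshape(-1,3),0)); go(0,0,0)
```

```text
((485.44189453125, 378.17608642578125), (148.17112731933594, 107.80379486083984), 4.213304042816162)
plane [-0.4 -1.6 34.2] 797
pin [634.2 -92.7  95.2] 3.0420743684363325 expected [631.3 -92.7] 17 (320, 204, 5, 11)
axis proj [[321.  213.6]
 [322.  203.8]]
[(np.int64(204), np.float64(321.5)), (np.int64(205), np.float64(322.0)), (np.int64(206), np.float64(322.0)), (np.int64(207), np.float64(322.0)), (np.int64(208), np.float64(322.0)), (np.int64(209), np.float64(321.5)), (np.int64(210), np.float64(321.5)), (np.int64(211), np.float64(321.5)), (np.int64(212), np.float64(321.5)), (np.int64(213), np.float64(321.5)), (np.int64(214), np.float64(321.0))]
mush/bottle [ 645.  -152.7   17.9]
at [257.5 481.6 253.4] [ 3.1 -0.   1.6] F [ 0.2 -0.2 -0.2] gap 40.2 t 25.4 J [ 1.   0.3  1.5 -0.   1.4  0.9]
delta [-461.7 -291.8  253.3] twist 0
```

View pics/t16.png

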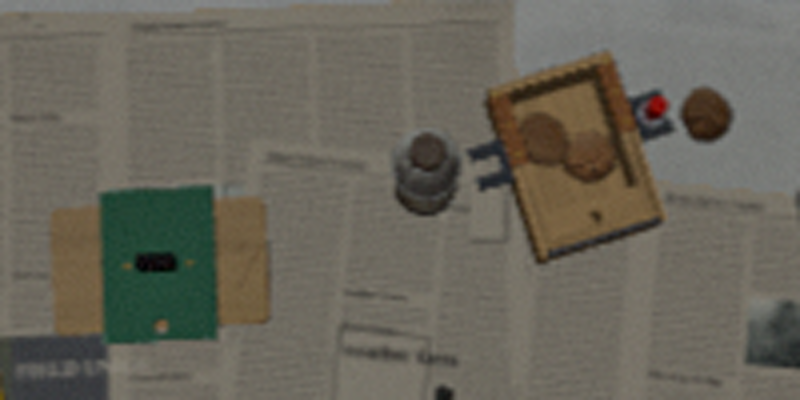

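View pics/s16.png

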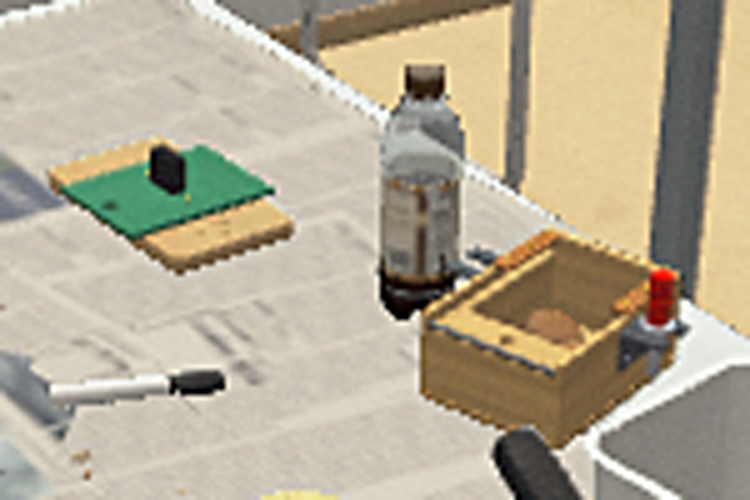

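Both pictures show the lid flat, handle up, and centred on the board at (485,378). The pin is upright in the right notch. The plane fit disagrees (slopes of -0.4 and -1.6), probably from stray depth readings or stray green pixels, so I'll redo it robustly before handing in.

Run:
```python
from h import *
from meas import mask
np.set_printoptions(precision=4,suppress=True)
for n,roi in(("top",(165,180,205,230)),("scene",(195,170,255,208))):
    q,e=optics.camera(n);T=q[:,:,::-1].copy();P=cloud(optics.get_calibration(n),e)
    m=mask(T,(50,60,30),(95,255,255),roi);g=P[cv2.erode(m,np.ones((3,3)))>0]
    k=np.abs(g[:,2]-np.median(g[:,2]))<12;print(n,len(g),k.sum(),np.percentile(g[:,2],[1,10,50,90,99]));g=g[k]
    A=np.c_[g[:,:2]-g[:,:2].mean(0),np.ones(len(g))];r=np.linalg.lstsq(A,g[:,2],rcond=None);print('slopes,z',r[0],'rms',np.sqrt(r[1]/len(g)))
    # board beside the lid
    h=mask(T,(8,60,60),(28,255,255),(150,180,220,230) if n=="top" else (195,170,255,208));b=P[cv2.erode(h,np.ones((3,3)))>0][:,2];print('board z',np.median(b))
```

```text
top 798 795 [18.2775 21.358  25.1783 28.9571 32.3815]
slopes,z [-0.0021 -0.0001 25.1685] rms [2.9754]
board z 19.064964008000885
scene 245 245 [16.0394 19.1776 22.8801 26.0779 28.5609]
slopes,z [ 0.0062 -0.022  22.8529] rms [2.5805]
board z 16.39515692904044
```

With 3 outlier pixels dropped, the lid is level: slopes are 0.002 in the top view and 0.02 in the scene view. Its upper face is 6.1 to 6.5 mm above the board, which matches the 6 mm plate. Handing in.

Run:
```python
from cell import workorder,manip
print(workorder.sign_off(), manip.read_state()['clock'])
```

```text
the job is handed in; nothing more can be done
the job is handed in; nothing more can be done
```

I drew the pin straight up and hung it by its collar in the free right notch. Then I raised the lid about 4 mm, slid it some 84 mm forward over the lip, and laid it handle up on the wooden board. I handed in just after 25 s; sign-off gave no verdict.

Last checks before handing in:
- **Lid:** it's centred within about 1 mm of the board's centre, and its top is 6.1–6.5 mm above the board, which fits the 6 mm plate. It's level to 0.002 in the top view and 0.02 in the scene view (limit 0.06).
- **Pin:** it stands upright in the scene view, in line with the projected notch axis.
- **Bottle, bin, mushroom:** the bottle looked unmoved in both views. The mushroom read within about 4 mm of its starting point, by a rough median. I didn't measure the bin at the end, but the arm never came near it.

Two checks disagreed:
- **Lid plane fit:** the first fit gave absurd slopes because of a few stray depth pixels. Dropping 3 outliers gave the figures above.
- **Pin position:** the two-view position came out 3 mm off in x, with a 3 mm ray gap. The same ray gap appeared before the pin was touched, so I put it down to calibration and partial visibility. It's within the 7 mm tolerance.

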